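Tip the sanding block over and slide it home

TASK

The blue sanding block stands on end on the bamboo tray: push it over with the fingertips, away from the robot, so that it comes to lie on its dark abrasive face. Then push it along the tray floor until its leading end is square and flush against the tray's far rim, and leave it there. Only push it, never lift it or tip it any other way, and leave the tin, the bowl, the scribe and the palette disk where they are.

Things in the scene. Friction and masses are not known exactly. Their poses are not given: they have to be found in the camera images.
- block: Blue plastic sanding block, 0.16 kg, standing on end: 100 mm tall, 66 wide, 36 thick. Origin: centre of the end it stands on. z: along its length, up at the start. x: outward normal of the flat near-black abrasive face (at x = +18 mm), which looks away from the robot, within 0.3 rad of the tray's x. y: across the width. Its ribbed back, a grip 46 mm wide, is at x = -18 mm.
- block_toe (a point): Middle of the block's tipping edge, the lower edge of the abrasive face (18, 0, 0 mm in the block's frame); it stays on the tray floor all through. Pushed on its back about 75 mm above the tray floor, the block tips over this edge and falls flat by itself once leaned about 20 degrees. Axes as the block's.
- block_top (a point): Centre of the block's upper end face (0, 0, 100 mm in the block's frame); it becomes the leading end, the one that goes against the far rim.
- tray: Bamboo tray, fixed to the table, 300 mm (own x, away from the robot) by 440 mm (own y) outside. Flat floor 8 mm above the table, rims 8 mm thick whose tops are 30 mm above the table (22 mm above the floor). Origin: centre of its underside, on the table; turned by up to 0.2 rad.
- tray_rim (a point): Middle of the far rim's inner face, at the height of the tray floor (142, 0, 8 mm in the tray's frame); the inner face is the plane x = 0 of this point. Axes as the tray's.
- tin: Round aluminium tin with snap lid, 64 mm across, 28 mm high, loose on the tray; origin at the centre of its underside. Bystander.
- bowl: Red plastic magnetic parts bowl, 84 mm across the rim, 28 mm high, loose on the tray; origin at the centre of its underside. Bystander.
- scribe: Steel scribe, 120 mm long, 9 mm thick, lying on the tray beyond the tin, point along own +x; origin midway along it, on its underside. Bystander.
- palette: White ceramic palette disk with four colour spots, 76 mm across, 8 mm thick, lying on the tray beyond the bowl; origin at the centre of its underside. Bystander.
Not all that is in view belongs to the job. Several things have the shape of the block; the one meant has the colours described above.

How it is judged:
By the outcome, as a careful person would: the job done as asked, in the order asked, and still so for the second after the job is handed in, with the robot touching nothing.
It also fails if it takes over 46 s, if anything falls off the work surface, if the arm or the gripper's body presses on something with over 40 N, if the wrist force passes 120 N, or if a joint passes its speed limit or range.

ROBOT

A 6-joint arm with a two-finger parallel gripper is mounted at the origin on the work surface. World frame = base frame: x ahead of the robot, y to its left, z up, the work surface at z = 0. Lengths are in mm, angles in rad, forces in N, time in s.
With the tool pointing down it reaches from about 300 to 950 mm from the base axis. Payload 3.1 kg.
Tool frame: the origin (TCP) lies midway between the tips of the shut fingers; the grasp point (between the pads) lies 19 mm behind it; z points along the fingers, y is the line along which they close (so a half turn about z gives the same grasp; the last joint's range is limited). The gripper opens to 85 mm and grips with 20 to 120 N. Pads are 22 mm wide; open, the fingers measure 114 mm over their backs; the gripper's body (76 mm by 85 mm) begins 54 mm behind the grasp point. The pads swing forward as they close: fully open they stand 13 mm farther back than shut.
Start: joints at [1.188, 0.308, 1.634, -0, 1.2, -0.07], TCP at [192.353, 594.67, 231.272] pointing down, gripper open.
Joint ranges: [-3.06, 3.06], [-0.79, 1.96], [0.05, 2.63], [-1.19, 4.34], [0.05, 2.64], [-2.94, 2.94]. Speed limits (rad/s): [2.79, 2.79, 3.14, 3.14, 3.14, 3.14].

INTERFACE

Orientations are given as a unit quaternion [x, y, z, w].
In Python, from rig import status, cams, close_job gives the robot as it stands.
- The arm moves only by the tool step_arm, never from a script. Its argument "targets" is a list of rows, each a list of 7 numbers: the turn, a rotation vector about the tool's x, y, z in rad, then the shift along the tool's x, y, z in cm, then the finger opening in cm, from 0 to 8.54. A call has 1 to 12 rows; each row shifts and turns the commanded pose from where the row before left it, along the tool's axes as they then stand; what a row does not reach is not made up. A row lasts 1/10 s, in which the tool goes at most 50 mm and 8.59 degrees, less where a joint would pass 70% of its speed; a pose out of reach is approached as far as the arm can. A call with a gripper value outside its range is refused whole. The fingers move at their own pace and stop on an object; the grip force is fixed at half the most. Time passes only in rows, so rows that do not move let the fingers close. It gives the time, the measured TCP pose, the force, the opening and the grip force at its end, in the units of the state.
- status.read_state(): the state, without advancing time (a new reading comes with each control period).
- cams.snapshot(name): name is "scene" or "top"; returns a dict with "frame" (400x640x3 uint8, red, green, blue), "camera_matrix" (3x3 intrinsics, pixels), "extrinsics" (4x4, takes a point from camera to world coordinates). Camera axes: x right, y down, z forward; pixel columns grow to the right and rows downward; lengths in mm; the calibration is good to about 2 mm. A picture is of the moment at which its call begins. There is no depth.
- close_job(): hands the job in; it is judged then, once.
The state is a dict: "time": time; "joint_positions": joint angles; "joint_velocities": joint speeds; "joint_torque": joint torques, N m; "eef_pos": TCP position; "orientation": TCP orientation; "force": force on the tool from outside, world axes, zero at the start; "ft_torque": the same for the moment, N m; "width": opening from 0.0 (shut) to 1.0 (fully open); "grip_force": force on a finger pad.
Only numpy, scipy, OpenCV 4.12 (cv2) and the standard library are available. Lean on these libraries where they do the work, as an engineer would, in place of code of your own. Each camera call takes 0.05 s, during which the arm holds its last target. There are 200 camera calls.

## Working session

There is one attempt and no reset: what is moved stays moved. The work goes in short steps, Python scripts to look and compute and a tool call to move; the robot and the scene stay as the last step left them, time stands still between calls to the robot, and variables do not carry over. Pictures are saved under pics/ and viewed, at most 10 in all, crops included, and the job is handed in when it is done.

Besides the shell and the picture viewer there is one more tool, called after "Call:" as a command line: name --pt "numbers of a row" for each row, then --argument value for the rest. step_arm: Moves the arm, as the interface text tells. Its arguments: {"type":"object","properties":{"targets":{"type":"array"}},"required":["targets"]}

```bash
mkdir -p pics; ls
cat > h.py <<'E'
import numpy as np, cv2
from rig import status, cams
def snap(n,f=None):
    s=cams.snapshot(n); 
    if f: cv2.imwrite('pics/'+f, s['frame'][:,:,::-1])
    return s
def ray(s,uv,z):
    K=np.array(s['camera_matrix']);T=np.array(s['extrinsics'])
    d=T[:3,:3]@np.linalg.solve(K,np.array([uv[0],uv[1],1.])); o=T[:3,3]
    return o+d*(z-o[2])/d[2]
def proj(s,p):
    K=np.array(s['camera_matrix']);T=np.linalg.inv(np.array(s['extrinsics']))
    q=K@(T[:3,:3]@np.array(p)+T[:3,3]); return q[:2]/q[2]
E
python3 - <<'E'
from h import *
import pickle
for n in('scene','top'):
    s=snap(n,n+'0.png'); pickle.dump(s,open(n+'0.pkl','wb')); print(n,np.round(s['camera_matrix'],1).tolist(),np.round(s['extrinsics'],2).tolist())
print(status.read_state())
E
```

```text
pics
scene [[400.0, 0.0, 311.1], [0.0, 400.0, 201.5], [0.0, 0.0, 1.0]] [[0.57, 0.66, -0.48, 936.47], [0.82, -0.47, 0.32, -267.19], [-0.01, -0.58, -0.81, 691.89], [0.0, 0.0, 0.0, 1.0]]
top [[378.8, 0.0, 319.8], [0.0, 378.8, 202.0], [0.0, 0.0, 1.0]] [[-0.02, -1.0, 0.07, 520.9], [-1.0, 0.03, 0.02, -43.55], [-0.02, -0.07, -1.0, 739.77], [0.0, 0.0, 0.0, 1.0]]
{'time': 0.1, 'joint_positions': array([ 1.18830150e+00,  3.08941104e-01,  1.63505530e+00,  1.35344537e-05,
        1.19971823e+00, -6.96878593e-02]), 'joint_velocities': array([ 9.35378271e-04, -1.75228512e-03, -1.84525250e-03, -2.82942596e-06,
        7.59390498e-04, -1.36552983e-03]), 'joint_torque': array([-8.30463250e-04, -4.16403472e+01, -2.77645111e+01, -8.09265521e-05,
        3.99722747e-03,  2.54984258e-05]), 'eef_pos': array([192.06598103, 593.96868879, 230.14938027]), 'orientation': array([ 1.55768947e-01,  9.87792949e-01, -1.03257558e-03, -2.43985987e-04]), 'force': array([-0.08048491,  0.88868213,  0.39224876]), 'ft_torque': array([-0.06485738,  0.0057271 ,  0.04019629]), 'grip_force': 0.0, 'width': 0.9973711553402989}
```

View pics/scene0.png

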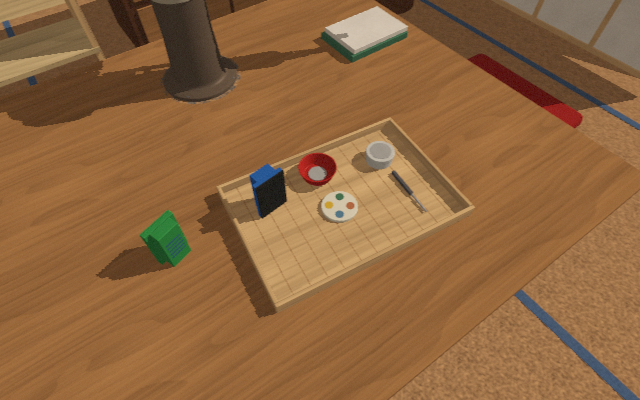

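View pics/top0.png

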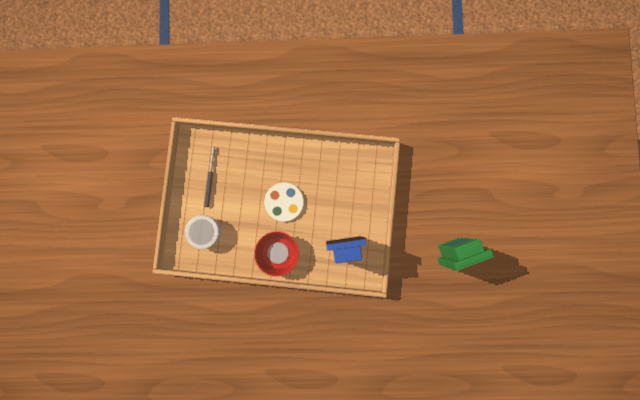

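The blue block with the near-black face is at scene (268,190) and top (346,249). The green one, at scene (166,240) and top (465,253), has the same shape but the wrong colour and stands off the tray. The tray corners in the top view are about (174,120), (399,140), (387,296) and (154,271). I'll confirm with one enlarged crop and measure.

```bash
cat > m.py <<'E'
from h import *
import pickle
S=pickle.load(open('scene0.pkl','rb'));T=pickle.load(open('top0.pkl','rb'))
a=cv2.resize(S['frame'][155:225,235:305],(560,560),interpolation=cv2.INTER_CUBIC)[:,:390]
b=cv2.resize(T['frame'][225:275,310:375],(520,400),interpolation=cv2.INTER_CUBIC)
b=cv2.copyMakeBorder(b,0,160,0,0,cv2.BORDER_CONSTANT)
cv2.imwrite('pics/crop.png',np.hstack([a,b])[:,:800,::-1])
for n,s,(x0,y0,x1,y1) in(('scene',S,(235,155,305,225)),('top',T,(310,225,375,275))):
    f=s['frame'][y0:y1,x0:x1].astype(int); r,g,bl=f[...,0],f[...,1],f[...,2]
    for nm,m in(('blue',(bl>r+40)&(bl>g+25)),('dark',(f.max(2)<60))):
        m=m.astype(np.uint8); c,_=cv2.findContours(m,0,2); c=max(c,key=cv2.contourArea)
        print(n,nm,cv2.contourArea(c),(cv2.approxPolyDP(c,1.5,True)[:,0]+[x0,y0]).tolist())
# tray corners coarse
for p in[(174,120),(399,140),(387,296),(154,271)]: print(p,ray(T,p,30).round(1))
for p in[(391,121),(471,207),(279,306),(218,189)]: print('sc',p,ray(S,p,30).round(1))
E
python3 m.py
```

```text
scene blue 351.5 [[268, 164], [250, 175], [260, 215], [254, 188], [281, 169], [277, 168], [274, 170]]
scene dark 829.5 [[282, 170], [255, 188], [261, 217], [285, 201]]
top blue 549.0 [[365, 241], [362, 239], [327, 244], [327, 249], [334, 251], [336, 262], [360, 259], [359, 246], [365, 244]]Traceback (most recent call last):
  File "m.py", line 11, in <module>
    m=m.astype(np.uint8); c,_=cv2.findContours(m,0,2); c=max(c,key=cv2.contourArea)
                                                         ~~~^^^^^^^^^^^^^^^^^^^^^^^
ValueError: max() iterable argument is empty
```

View pics/crop.png

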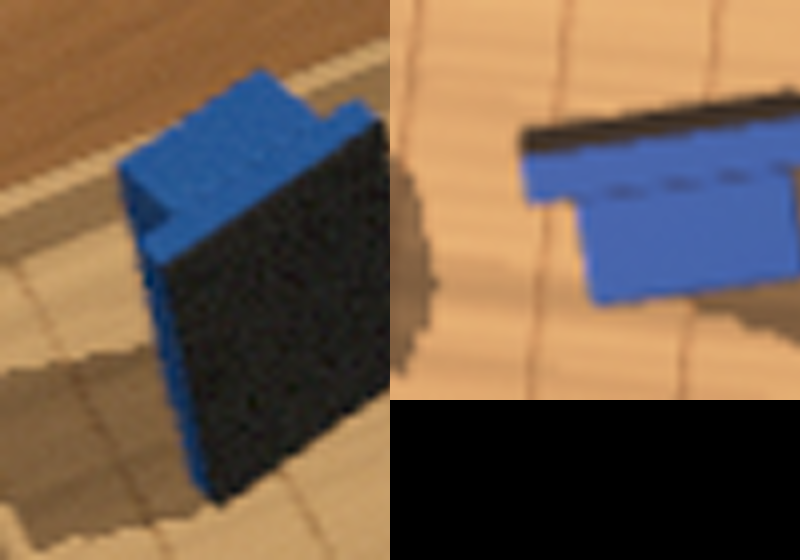

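The crop confirms it: a blue body with the near-black face looking away from the robot. In the scene view the toe edge runs (261,217)-(285,201), and in the top view the top front edge runs (327,244)-(365,239).

```bash
cat > m2.py <<'E'
from h import *
import pickle
S=pickle.load(open('scene0.pkl','rb'));T=pickle.load(open('top0.pkl','rb'))
def tri(ps,pt):
    L=[]
    for s,p in((S,ps),(T,pt)):
        a=ray(s,p,0);b=ray(s,p,100);L.append((a,(b-a)/np.linalg.norm(b-a)))
    (a,d),(c,e)=L; t=np.linalg.lstsq(np.stack([d,-e],1),c-a,rcond=None)[0]
    P,Q=a+d*t[0],c+e*t[1]; return ((P+Q)/2).round(1),np.linalg.norm(P-Q).round(1)
print('tops tri',tri((255,188),(327,244.3)),tri((282,170),(365.5,239.5)))
for p in[(261.3,218),(286,201.5)]: print('toe sc',ray(S,p,8).round(1))
for p in[(255,188),(282,170)]: print('top sc',ray(S,p,108).round(1))
for p in[(327,244.3),(365.5,239.5),(336,263),(361,259.5)]: print('top top',ray(T,p,108).round(1))
# rim lines: refine from top view edges, gradient along scan columns
g=cv2.GaussianBlur(cv2.cvtColor(T['frame'],cv2.COLOR_RGB2GRAY),(0,0),1).astype(float)
for p in[(174,119.5),(399,139.5),(387,297),(154,272)]: print('tray top',p,ray(T,p,30).round(1))
for p in[(391,120),(472,207.5),(279,306.5),(218,189)]: print('tray sc',p,ray(S,p,30).round(1))
for x in range(200,390,30): 
    y=int(120+(x-174)*20/225); print(x,[(r,int(g[r,x])) for r in range(y-4,y+14)])
f=T['frame'].astype(int)
def blob(m,box,z,nm,s=T):
    x0,y0,x1,y1=box; c,_=cv2.findContours(m[y0:y1,x0:x1].astype(np.uint8),0,2); c=max(c,key=cv2.contourArea)
    (cx,cy),r=cv2.minEnclosingCircle(c); P=ray(s,(cx+x0,cy+y0),z); Q=ray(s,(cx+x0+r,cy+y0),z); print(nm,P.round(1),np.linalg.norm(P-Q).round(1))
blob((f[...,0]>f[...,1]+70)&(f[...,1]<90),(245,225,310,285),36,'bowl')
blob((f.min(2)>140),(255,175,315,230),16,'palette')
blob((abs(f[...,0]-f[...,2])<25)&(f.min(2)>110),(180,210,225,255),36,'tin')
E
python3 m2.py
```

```text
tops tri (array([481.7, -64.5,  65.9]), np.float64(53.0)) (array([516.3, -77.4, 157.7]), np.float64(52.7))
toe sc [ 503.4 -101.2    8. ]
toe sc [497.9 -37.4   8. ]
top sc [ 502.9 -101.   108. ]
top sc [495.4 -37.1 108. ]
top top [493.4 -40.1 108. ]
top top [ 499.8 -104.1  108. ]
top top [462.3 -54.2 108. ]
top top [467.1 -95.6 108. ]
tray top (174, 119.5) [735.8 248.4  30. ]
tray top (399, 139.5) [ 683.9 -180.9   30. ]
tray top (387, 297) [ 391.  -147.5   30. ]
tray top (154, 272) [446.  285.8  30. ]
tray sc (391, 120) [456.8 287.7  30. ]
tray sc (472, 207.5) [741.  250.4  30. ]
tray sc (279, 306.5) [ 691.5 -175.    30. ]
tray sc (218, 189) [ 402.1 -143.3   30. ]
200 [(118, 133), (119, 151), (120, 170), (121, 178), (122, 168), (123, 140), (124, 113), (125, 101), (126, 104), (127, 116), (128, 136), (129, 160), (130, 175), (131, 179), (132, 177), (133, 174), (134, 171), (135, 168)]
230 [(120, 122), (121, 131), (122, 154), (123, 174), (124, 177), (125, 162), (126, 134), (127, 110), (128, 101), (129, 104), (130, 113), (131, 131), (132, 152), (133, 168), (134, 174), (135, 174), (136, 171)
[... 510 characters left out ...]
132, 166), (133, 157), (134, 134), (135, 111), (136, 102), (137, 104), (138, 112), (139, 126), (140, 149), (141, 170), (142, 179), (143, 182), (144, 183), (145, 183)]
350 [(131, 129), (132, 137), (133, 152), (134, 165), (135, 167), (136, 154), (137, 130), (138, 109), (139, 102), (140, 108), (141, 121), (142, 142), (143, 165), (144, 180), (145, 187), (146, 188), (147, 186), (148, 181)]
380 [(134, 124), (135, 135), (136, 154), (137, 170), (138, 170), (139, 153), (140, 127), (141, 106), (142, 101), (143, 108), (144, 121), (145, 143), (146, 164), (147, 175), (148, 176), (149, 172), (150, 169), (151, 168)]
bowl [475.5  54.2  36. ] 41.1
palette [573.   42.3  16. ] 38.0
tin [520.  194.4  36. ] 22.9
```

Tray yaw is about -0.12, with the far rim's inner face near (704,37). The block's yaw is about +0.085 and its back centre is near (463,-74). I'm travelling high to a point behind the block.

Call:
step_arm --pt "0 0 0 -2.7 -3.6 0 1" --pt "0 0 0 -2.7 -3.6 0 1" --pt "0 0 0 -2.7 -3.6 0 1" --pt "0 0 0 -2.7 -3.6 0 1" --pt "0 0 0 -2.7 -3.6 0 1" --pt "0 0 0 -2.7 -3.6 0 1" --pt "0 0 0 -2.7 -3.6 0 1" --pt "0 0 0 -2.7 -3.6 0 1" --pt "0 0 0 -2.7 -3.6 0 1" --pt "0 0 0 -2.7 -3.6 0 1" --pt "0 0 0 -2.7 -3.6 0 1" --pt "0 0 0 -2.7 -3.6 0 1"

```text
time: 1.3
eef_pos: [367.6, 82.2, 231.2]
orientation: [0.156, 0.988, 0.0, 0.0]
force: [1.1, -0.5, 0.3]
width: 0.117
grip_force: 0.0
```

Call:
step_arm --pt "0 0 0 -2.7 -3.6 0 1" --pt "0 0 0 -2.7 -3.6 0 1" --pt "0 0 0 -2.7 -3.6 0 1" --pt "0 0 0 -2.7 -3.6 0 1" --pt "0 0 -0.1 0 0 0 1" --pt "0 0 -0.1 0 0 0 1" --pt "0 0 -0.1 0 0 0 1" --pt "0 0 -0.1 0 0 0 1" --pt "0 0 0 0 0 0 1" --pt "0 0 0 0 0 0 1"

```text
time: 2.3
eef_pos: [425.9, -86.2, 231.0]
orientation: [-0.043, 0.999, 0.0, -0.0]
force: [0.4, -0.2, 0.1]
width: 0.116
grip_force: 0.0
```

```bash
cat >> h.py <<'E'
from scipy.spatial.transform import Rotation as R
def need(target,yaw):
    st=status.read_state(); r=R.from_quat(st['orientation']); M=r.as_matrix()
    y=np.arctan2(-M[0,1],M[1,1])
    print('t',round(st['time'],2),'pos',st['eef_pos'].round(1),'yaw',round(y,3),'turn_z',round(-(yaw-y),3),'tilt',M[:,2].round(3),'F',st['force'].round(1),'w',round(st['width'],3))
    print('shift cm tool',(M.T@(np.array(target)-st['eef_pos'])/10).round(2))
E
cat > m3.py <<'E'
from m2 import tri
print('height check',tri((255,188),(365.5,239.5)),tri((282,170),(327,244.3)))
E
python3 m3.py | tail -1; python3 -c "
from h import *; need((425,-77,83),0.085)"
```

```text
height check (array([ 500.8, -102.4,  106.6]), np.float64(4.1)) (array([494.3, -38.5, 107.6]), np.float64(3.6))
t 2.3 pos [425.9 -86.2 231. ] yaw 0.085 turn_z 0.0 tilt [-0.001  0.    -1.   ] F [ 0.4 -0.2  0.1] w 0.116
shift cm tool [ 0.    0.92 14.8 ]
```

Call:
step_arm --pt "0 0 0 0 0.3 4.0 1" --pt "0 0 0 0 0.3 4.0 1" --pt "0 0 0 0 0.3 4.0 1" --pt "0 0 0 0 0 2.8 1" --pt "0 0 0 0 0 0 1" --pt "0 0 0 -0.8 0 0 1" --pt "0 0 0 -0.8 0 0 1" --pt "0 0 0 0 0 0 1" --pt "0 0 0 0 0 0 1"

```text
time: 3.2
eef_pos: [443.1, -76.4, 84.9]
orientation: [-0.044, 0.999, -0.001, 0.002]
force: [0.3, 0.1, 0.1]
width: 0.117
grip_force: 0.0
```

```bash
python3 -c "
from h import *
a=snap('scene')['frame'][140:240,210:310];b=snap('top')['frame'][190:290,295:395]
im=np.hstack([cv2.resize(x,(390,390),interpolation=2) for x in(a,b)]);cv2.imwrite('pics/appr.png',im[:,:,::-1])
need((452,-75,83),0.085)"
```

```text
t 3.3 pos [441.9 -76.1  84.1] yaw 0.087 turn_z 0.002 tilt [ 0.001 -0.    -1.   ] F [-1.   0.3 -0.2] w 0.111
shift cm tool [-1.02  0.02  0.11]
```

View pics/appr.png

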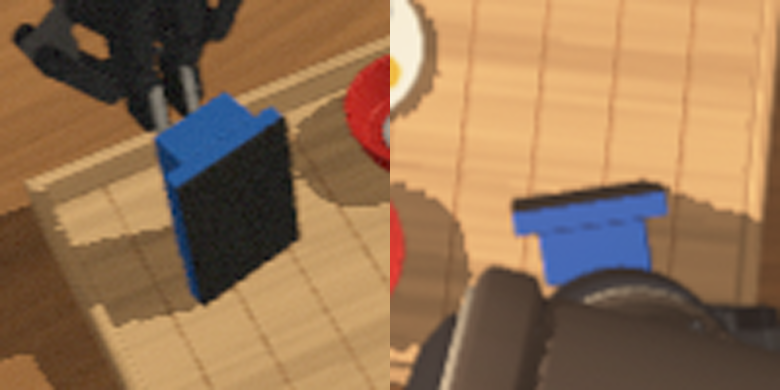

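The fingertips are right behind the grip, roughly centred. Pushing gently.

Call:
step_arm --pt "0 0 0 -0.5 0 0 1" --pt "0 0 0 -0.5 0 0 1" --pt "0 0 0 -0.5 0 0 1" --pt "0 0 0 -0.5 0 0 1" --pt "0 0 0 -0.5 0 0 1" --pt "0 0 0 -0.5 0 0 1"

```text
time: 3.9
eef_pos: [471.7, -73.3, 83.2]
orientation: [-0.044, 0.999, 0.0, -0.0]
force: [-0.1, 0.3, 0.2]
width: 0.116
grip_force: 0.1
```

```bash
python3 -c "
from h import *
a=snap('scene')['frame'][140:240,210:310];b=snap('top')['frame'][190:290,295:395]
im=np.hstack([cv2.resize(x,(390,390),interpolation=2) for x in(a,b)]);cv2.imwrite('pics/push.png',im[:,:,::-1])
need((490,-75,83),0.085)"
```

```text
t 4.0 pos [472.3 -73.4  83.4] yaw 0.087 turn_z 0.002 tilt [ 0.001 -0.    -1.   ] F [0.2 0.2 0.6] w 0.117
shift cm tool [-1.75 -0.31  0.04]
```

View pics/push.png

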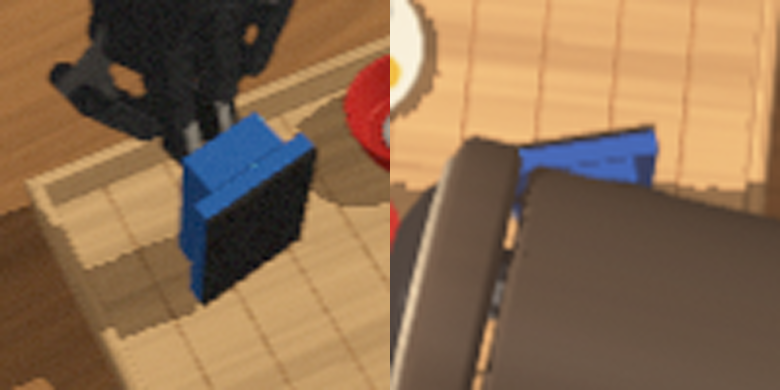

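The block is leaning about its toe, which has stayed put at scene crop (205,302). Continuing until it falls.

Call:
step_arm --pt "0 0 0 -0.5 0 0 1" --pt "0 0 0 -0.5 0 0 1" --pt "0 0 0 -0.5 0 0 1" --pt "0 0 0 -0.5 0 0 1" --pt "0 0 0 0 0 0 1" --pt "0 0 0 0 0 0 1" --pt "0 0 0 0 0 0 1" --pt "0 0 0 0 0 0 1"

```text
time: 4.8
eef_pos: [490.8, -71.6, 83.2]
orientation: [-0.044, 0.999, 0.0, -0.0]
force: [0.1, 0.4, 0.5]
width: 0.119
grip_force: 0.0
```

```bash
python3 -c "
from h import *
a=snap('scene')['frame'][120:290,200:370];b=snap('top')['frame'][110:280,270:440]
im=np.hstack([cv2.resize(x,(395,395),interpolation=2) for x in(a,b)]);cv2.imwrite('pics/push2.png',im[:,:,::-1])
need((445,-75,83),0.085)"
```

```text
t 4.9 pos [490.9 -71.6  83.3] yaw 0.087 turn_z 0.002 tilt [-0.  0. -1.] F [ 0.3 -0.7  0.5] w 0.119
shift cm tool [4.6  0.06 0.03]
```

View pics/push2.png

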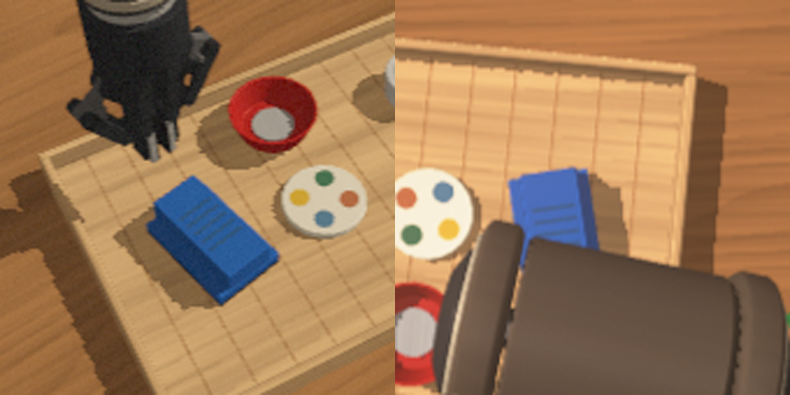

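It now lies on its dark face, ribbed back up. I'm backing off, lowering behind it with the fingers spread to about 3 cm for two-point contact, and measuring the block and the rim.

Call:
step_arm --pt "0 0 0 2.5 0 0 3" --pt "0 0 0 2.5 0 0 3" --pt "0 0 0 0.6 0 1.0 3" --pt "0 0 0 0 0 2.5 3" --pt "0 0 0 0 0 2.5 3" --pt "0 0 0 0 0 0 3"

```text
time: 5.5
eef_pos: [432.7, -75.7, 20.4]
orientation: [-0.043, 0.999, 0.001, -0.003]
force: [-0.2, 0.8, 1.2]
width: 0.351
grip_force: 0.0
```

```bash
cat > m4.py <<'E'
from h import *
S=snap('scene','s4.png');T=snap('top','t4.png')
def corners(s,box,nm):
    x0,y0,x1,y1=box;f=cv2.resize(s['frame'][y0:y1,x0:x1],None,fx=4,fy=4,interpolation=cv2.INTER_LINEAR).astype(int)
    m=((f[...,2]>f[...,0]+35)&(f[...,2]>f[...,1]+20)).astype(np.uint8)
    c,_=cv2.findContours(m,0,1);c=max(c,key=cv2.contourArea)
    P=(cv2.approxPolyDP(c,5,True)[:,0]+.5)/4-.5+[x0,y0]
    for p in P: print(nm,p.round(1),'z8',ray(s,p,8).round(0)[:2],'z24',ray(s,p,24).round(0)[:2],'z44',ray(s,p,44).round(0)[:2])
corners(S,(235,150,345,290),'S'); corners(T,(300,120,400,280),'T')
# far rim inner face: top view, top inner edge (z30) and foot (z8)
f=cv2.GaussianBlur(cv2.cvtColor(T['frame'],cv2.COLOR_RGB2GRAY),(0,0),.8).astype(float)
A=[];B=[]
for x in range(200,390,6):
    y=int(120+(x-174)*20/225); g=np.diff(f[y-2:y+14,x])
    i=np.argmin(g[:9]);j=i+np.argmax(g[i:i+9]); 
    A.append(ray(T,(x,y-2+i+.5),30)[:2]);B.append(ray(T,(x,y-2+j+.5),8)[:2])
for n,P in(('rimtop',A),('rimfoot',B)):
    P=np.array(P);k=np.polyfit(P[:,1],P[:,0],1);k=np.polyfit(*P[abs(P[:,0]-np.polyval(k,P[:,1]))<3].T[::-1],1);print(n,'x at y=-70:',np.polyval(k,-70).round(1),'yaw',round(-np.arctan(k[0]),3))
need((0,0,0),-.12)
E
python3 m4.py
```

```text
S [281.9 195.6] z8 [480. -36.] z24 [491. -42.] z44 [504. -48.]
S [265.9 207.1] z8 [486. -80.] z24 [496. -84.] z44 [509. -89.]
S [267.1 212.9] z8 [500. -85.] z24 [510. -89.] z44 [523. -95.]
S [263.4 217.1] z8 [504. -97.] z24 [ 514. -101.] z44 [ 527. -106.]
S [295.1 250.1] z8 [606. -86.] z24 [613. -90.] z44 [623. -95.]
S [317.9 232.4] z8 [599. -27.] z24 [606. -32.] z44 [616. -39.]
S [319.1 229.1] z8 [594. -20.] z24 [602. -26.] z44 [612. -33.]
S [288.4 199.6] z8 [497. -31.] z24 [507. -36.] z44 [520. -43.]
T [351.1 182.6] z8 [607. -89.] z24 [605. -88.] z44 [603. -87.]
T [326.4 184.9] z8 [604. -41.] z24 [602. -41.] z44 [600. -41.]
T [318.9 187.9] z8 [598. -27.] z24 [597. -27.] z44 [595. -27.]
T [326.6 238.4] z8 [500. -39.] z24 [501. -39.] z44 [501. -39.]
T [359.1 233.1] z8 [ 509. -102.] z24 [ 509. -101.] z44 [510. -99.]
rimtop x at y=-70: 694.0 yaw -0.124
rimfoot x at y=-70: 688.9 yaw -0.122
t 5.6 pos [435.3 -76.4  22.9] yaw 0.087 turn_z 0.207 tilt [-0.001  0.    -1.   ] F [-0.2 -0.4 -0.3] w 0.354
shift cm tool [42.7  11.4   2.34]
```

View pics/s4.png

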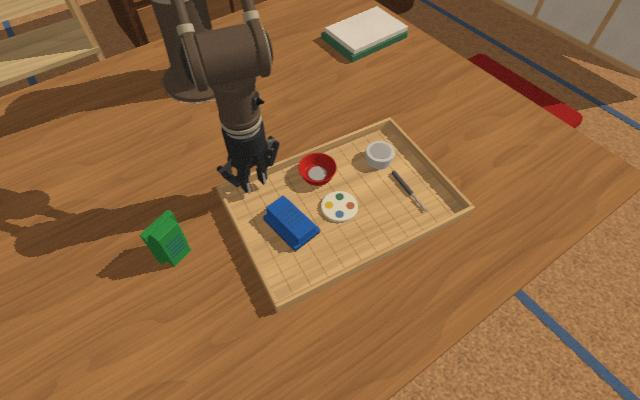

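Block centre is about (552,-64) at yaw about +0.09, and the far rim is at x of about 692 at y=-70, so roughly 90 mm to push while turning about -0.21 rad. In the picture the block lies at (291,222), clear of the palette at (340,206).

Call:
step_arm --pt "0 0 0 -2.0 0 0 3" --pt "0 0 0 -2.0 0 0 3" --pt "0 0 0 -0.5 0 0 3" --pt "0 0 0 -0.5 0 0 3" --pt "0 0 0 -0.5 0 0 3" --pt "0 0 0 -0.5 0 0 3" --pt "0 0 0.02 -0.6 0 0 3" --pt "0 0 0.02 -0.6 0 0 3" --pt "0 0 0.03 -0.6 0 0 3" --pt "0 0 0.03 -0.6 0 0 3" --pt "0 0 0.03 -0.6 0 0 3" --pt "0 0 0 0 0 0 3"

```text
time: 6.8
eef_pos: [526.5, -70.2, 23.4]
orientation: [0.022, 1.0, -0.0, 0.001]
force: [0.8, -0.6, -0.4]
width: 0.349
grip_force: 0.0
```

```bash
python3 m4.py
```

```text
S [291.9 207.4] z8 [518. -36.] z24 [527. -41.] z44 [540. -48.]
S [273.9 216.9] z8 [516. -79.] z24 [526. -83.] z44 [538. -89.]
S [274.9 223.1] z8 [530. -85.] z24 [540. -89.] z44 [552. -95.]
S [270.6 227.6] z8 [534. -98.] z24 [ 544. -102.] z44 [ 556. -107.]
S [297.6 265.4] z8 [ 636. -100.] z24 [ 643. -104.] z44 [ 651. -109.]
S [322.9 250.4] z8 [637. -42.] z24 [644. -48.] z44 [653. -54.]
S [324.6 246.4] z8 [632. -35.] z24 [639. -40.] z44 [648. -47.]
S [299.1 213.1] z8 [538. -31.] z24 [548. -37.] z44 [559. -44.]
T [325.9 167.6] z8 [638. -41.] z24 [635. -41.] z44 [632. -41.]
T [325.9 181.6] z8 [610. -41.] z24 [608. -41.] z44 [606. -41.]
T [359.1 186.9] z8 [ 598. -105.] z24 [ 597. -103.] z44 [ 594. -102.]
T [358.9 167.4] z8 [ 636. -105.] z24 [ 634. -104.] z44 [ 631. -102.]
T [353.6 165.1] z8 [641. -95.] z24 [638. -94.] z44 [635. -93.]
T [331.9 165.1] z8 [642. -53.] z24 [640. -53.] z44 [636. -53.]
rimtop x at y=-70: 694.0 yaw -0.123
rimfoot x at y=-70: 688.8 yaw -0.122
t 6.9 pos [525.7 -70.1  23.3] yaw -0.043 turn_z 0.077 tilt [ 0.001 -0.    -1.   ] F [ 0.1 -0.9 -0.7] w 0.352
shift cm tool [52.82  4.76  2.27]
```

Call:
step_arm --pt "0 0 0.02 -0.6 0 0 3" --pt "0 0 0.02 -0.6 0 0 3" --pt "0 0 0.02 -0.6 0 0 3" --pt "0 0 0.02 -0.6 0 0 3" --pt "0 0 0 -0.6 0 0 3" --pt "0 0 0 -0.6 0 0 3" --pt "0 0 0 -0.5 0 0 3" --pt "0 0 0 0 0 0 3"

```text
time: 7.7
eef_pos: [567.4, -74.2, 23.6]
orientation: [0.061, 0.998, -0.0, 0.001]
force: [-0.1, -1.4, -0.0]
width: 0.351
grip_force: 0.0
```

```bash
python3 m4.py
```

```text
S [301.1 223.6] z8 [562. -42.] z24 [571. -48.] z44 [582. -54.]
S [283.1 231.6] z8 [557. -82.] z24 [566. -87.] z44 [577. -92.]
S [283.4 238.1] z8 [570. -90.] z24 [578. -94.] z44 [589. -99.]
S [278.6 241.9] z8 [ 572. -102.] z24 [ 580. -106.] z44 [ 591. -111.]
S [299.9 282.1] z8 [ 666. -116.] z24 [ 673. -119.] z44 [ 680. -124.]
S [302.6 284.4] z8 [ 673. -114.] z24 [ 679. -118.] z44 [ 687. -122.]
S [329.9 270.9] z8 [680. -57.] z24 [686. -62.] z44 [693. -68.]
S [332.1 267.1] z8 [676. -49.] z24 [682. -54.] z44 [690. -61.]
S [308.1 228.1] z8 [579. -37.] z24 [587. -42.] z44 [598. -49.]
T [338.1 143.9] z8 [684. -66.] z24 [680. -66.] z44 [676. -65.]
T [365.1 148.4] z8 [ 673. -119.] z24 [ 670. -117.] z44 [ 666. -115.]
T [359.4 144.1] z8 [ 682. -108.] z24 [ 679. -106.] z44 [ 674. -105.]
T [341.4 142.6] z8 [686. -73.] z24 [682. -72.] z44 [678. -71.]
rimtop x at y=-70: 693.8 yaw -0.124
rimfoot x at y=-70: 689.2 yaw -0.12
t 7.8 pos [566.6 -74.   23.5] yaw -0.123 turn_z -0.003 tilt [ 0.001 -0.    -1.   ] F [-0.3  0.5  0.6] w 0.352
shift cm tool [57.14  0.4   2.27]
```

Call:
step_arm --pt "0 0 0 -0.4 0 0 3" --pt "0 0 0 -0.4 0 0 3" --pt "0 0 0 0 0 0 3"

```text
time: 8.1
eef_pos: [574.5, -74.9, 23.4]
orientation: [0.061, 0.998, -0.0, 0.001]
force: [0.7, 0.0, 0.9]
width: 0.352
grip_force: 0.3
```

Call:
step_arm --pt "0 0 0 -0.2 0 0 3" --pt "0 0 0 0 0 0 3"

```text
time: 8.3
eef_pos: [576.0, -75.1, 23.2]
orientation: [0.061, 0.998, -0.0, 0.0]
force: [-1.8, 0.4, 0.6]
width: 0.352
grip_force: 0.6
```

Call:
step_arm --pt "0 0 0 -0.2 0 0 3" --pt "0 0 0 0 0 0 3"

```text
time: 8.5
eef_pos: [578.2, -75.4, 23.2]
orientation: [0.061, 0.998, -0.0, 0.0]
force: [-0.1, 0.6, -0.5]
width: 0.35
grip_force: 0.5
```

Call:
step_arm --pt "0 0 0 -0.2 0 0 3" --pt "0 0 0 0 0 0 3"

```text
time: 8.7
eef_pos: [580.3, -75.7, 23.3]
orientation: [0.061, 0.998, -0.0, 0.001]
force: [-1.0, 0.2, 0.1]
width: 0.349
grip_force: 0.5
```

Call:
step_arm --pt "0 0 0 -0.2 0 0 3" --pt "0 0 0 0 0 0 3"

```text
time: 8.9
eef_pos: [582.1, -75.9, 23.3]
orientation: [0.061, 0.998, -0.0, 0.0]
force: [-0.2, 0.3, -0.5]
width: 0.351
grip_force: 0.6
```

Call:
step_arm --pt "0 0 0 -0.2 0 0 3" --pt "0 0 0 0 0 0 3"

```text
time: 9.1
eef_pos: [582.1, -75.8, 23.1]
orientation: [0.061, 0.998, 0.0, -0.002]
force: [-5.5, 0.3, 4.5]
width: 0.348
grip_force: 2.7
```

```bash
python3 m4.py; python3 -c "
import cv2,numpy as np
a=cv2.imread('pics/s4.png')[210:310,250:350];b=cv2.imread('pics/t4.png')[115:215,310:410]
cv2.imwrite('pics/end1.png',np.hstack([cv2.resize(x,(390,390),interpolation=2) for x in(a,b)]))"
```

```text
S [306.1 228.9] z8 [578. -41.] z24 [587. -47.] z44 [597. -53.]
S [286.1 237.6] z8 [572. -85.] z24 [581. -89.] z44 [591. -95.]
S [286.4 244.1] z8 [585. -93.] z24 [593. -97.] z44 [ 603. -102.]
S [281.6 247.1] z8 [ 585. -104.] z24 [ 593. -108.] z44 [ 603. -112.]
S [303.9 287.6] z8 [ 679. -116.] z24 [ 685. -119.] z44 [ 693. -124.]
S [334.9 272.1] z8 [687. -51.] z24 [693. -56.] z44 [700. -63.]
S [312.1 234.4] z8 [596. -39.] z24 [604. -44.] z44 [614. -51.]Traceback (most recent call last):
  File "m4.py", line 9, in <module>
    corners(S,(235,150,345,290),'S'); corners(T,(300,120,400,280),'T')
                                      ~~~~~~~^^^^^^^^^^^^^^^^^^^^^^^^^
  File "m4.py", line 6, in corners
    c,_=cv2.findContours(m,0,1);c=max(c,key=cv2.contourArea)
                                  ~~~^^^^^^^^^^^^^^^^^^^^^^^
ValueError: max() iterable argument is empty
```

View pics/end1.png

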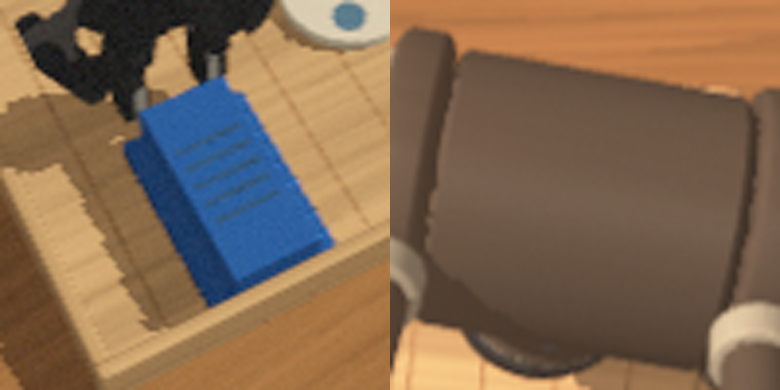

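The block has met the rim with 5.5 N of force. One more small press to square it, then back off.

Call:
step_arm --pt "0 0 0 -0.1 0 0 3" --pt "0 0 0 0 0 0 3" --pt "0 0 0 0 0 0 3"

```text
time: 9.5
eef_pos: [582.0, -75.8, 23.0]
orientation: [0.061, 0.998, 0.0, -0.003]
force: [-6.9, 1.0, 5.7]
width: 0.351
grip_force: 3.6
```

Call:
step_arm --pt "0 0 0 0.3 0 0 3" --pt "0 0 0 1 0 0 3" --pt "0 0 0 3 0 0 3" --pt "0 0 0 2 0 -4 3" --pt "0 0 0 0 0 -5 3" --pt "0 0 0 2 0 -5 3" --pt "0 0 0 4 0 -3 3" --pt "0 0 0 4 0 0 3" --pt "0 0 0 4 0 0 3" --pt "0 0 0 0 0 0 3" --pt "0 0 0 0 0 0 3"

```text
time: 10.6
eef_pos: [384.6, -51.5, 190.0]
orientation: [0.061, 0.998, -0.0, 0.002]
force: [0.0, -0.0, 0.3]
width: 0.351
grip_force: 0.0
```

```bash
python3 m4.py; python3 -c "
import cv2,numpy as np
a=cv2.imread('pics/s4.png')[100:310,210:480];b=cv2.imread('pics/t4.png')[110:200,310:410]
cv2.imwrite('pics/end2.png',np.hstack([cv2.resize(x,(390,350),interpolation=2) for x in(a,b)]))"
```

```text
S [306.4 229.6] z8 [580. -42.] z24 [588. -47.] z44 [599. -54.]
S [286.6 237.9] z8 [573. -84.] z24 [582. -89.] z44 [592. -94.]
S [286.6 243.9] z8 [584. -92.] z24 [593. -96.] z44 [ 603. -101.]
S [281.9 246.9] z8 [ 585. -103.] z24 [ 593. -107.] z44 [ 603. -112.]
S [303.9 287.6] z8 [ 679. -116.] z24 [ 685. -119.] z44 [ 693. -124.]
S [334.9 272.1] z8 [687. -51.] z24 [693. -56.] z44 [700. -63.]
S [312.1 234.4] z8 [596. -39.] z24 [604. -44.] z44 [614. -51.]
T [333.1 137.6] z8 [696. -57.] z24 [693. -57.] z44 [688. -56.]
T [328.9 187.9] z8 [598. -46.] z24 [596. -46.] z44 [594. -46.]
T [360.9 190.6] z8 [ 591. -108.] z24 [ 589. -106.] z44 [ 587. -105.]
T [366.1 140.9] z8 [ 688. -121.] z24 [ 684. -119.] z44 [ 680. -117.]
T [363.1 140.6] z8 [ 689. -115.] z24 [ 685. -114.] z44 [ 681. -112.]
T [360.1 136.9] z8 [ 696. -110.] z24 [ 693. -108.] z44 [ 688. -106.]
T [339.4 135.4] z8 [701. -69.] z24 [697. -69.] z44 [692. -68.]
T [337.1 137.6] z8 [696. -65.] z24 [692. -64.] z44 [688. -64.]
rimtop x at y=-70: 694.4 yaw -0.121
rimfoot x at y=-70: 690.0 yaw -0.115
t 10.7 pos [386.3 -51.9 190.4] yaw -0.123 turn_z -0.003 tilt [ 0.003 -0.001 -1.   ] F [ 0.4 -0.2 -0.4] w 0.348
shift cm tool [39.03  0.42 18.92]
```

View pics/end2.png

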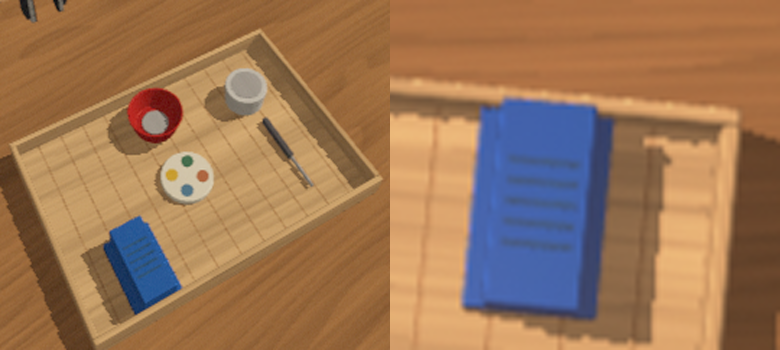

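The block lies flat on its dark face at about (640,-82) with yaw about -0.12, matching the rim, and its leading end is against the far rim. The bowl, palette, tin and scribe look undisturbed.

```bash
python3 -c "
from rig import close_job; print(close_job())"
```

```text
the job is handed in; nothing more can be done
None
```

The blue block was pushed over onto its abrasive face and slid until its leading end was flush and square against the tray's far rim. The bystanders looked undisturbed in the last pictures, and the job was handed in at about 10.7 s.

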